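# Find the loose duct cover and push it open

## Robot

A 6-joint arm with a two-finger parallel gripper is mounted at the origin on the work surface. World frame = base frame: x ahead of the robot, y to its left, z up, the work surface at z = 0. Lengths are in m, angles in rad, forces in N, time in s.
With the tool pointing down it reaches from about 0.375 to 0.925 m from the base axis. Payload 5.7 kg.
Tool frame: the origin (TCP) lies on the centre line of the jaws, within the pads' length; the fingertips stand bot.tip_extent ahead of it and the grasp point (between the pads) lies 2 mm behind it (bot.tip_extent is the distance from the TCP to the fingertips, in m); x points along the fingers, z is the direction in which the jaws open and shut, and the axes are right-handed (so a half turn about x gives the same grasp; the last joint's range is limited). The gripper opens to 88 mm and grips with 3 to 60 N. Pads are 20 mm wide; open, the fingers measure 115 mm over their backs; the gripper's body (75 mm by 178 mm) begins 61 mm behind the grasp point.
Start: joints at [-1.321, 0.359, 1.51, -0, 1.272, -0.115], TCP at [0.214, -0.56, 0.24] pointing down, gripper open.
Joint ranges: [-2.97, 2.97], [-1.01, 2.36], [0.21, 2.38], [-0.96, 4.11], [0.2, 2.71], [-2.98, 2.98]. Speed limits (rad/s): [2.39, 2.39, 3.14, 3.14, 3.14, 3.14].

## Interface

Orientations are given as [roll, pitch, yaw] about the fixed x, y, z axes, in that order (R = Rz(yaw) Ry(pitch) Rx(roll)).
In Python, from workcell import bot gives the robot as it stands.
- The arm moves only by the tool apply_moves, never from a script. Its argument "commands" is a list of rows, each an object with "jaw": the opening, from 0 (shut) to 1 (fully open); "slide": the shift along the tool's x, y, z in m, a list of three; "yaw": the turn about the tool's x in degrees. A call has exactly 10 rows; each row is the pose to reach, as a shift and turn from the pose measured when the call began, along the tool's axes at that moment; what a row does not reach only later rows make up. A row lasts 1/8 s, in which the tool goes at most 62.5 mm and 10.7 degrees, less where a joint would pass 70% of its speed; a pose out of reach is approached as far as the arm can. A call with a gripper value outside its range is refused whole. The fingers move at their own pace and stop on an object; "newtons" is the grip in N (left out, the last holds). Time passes only in rows, so rows that repeat a pose let the fingers close, or fill a call up. It gives the time, the measured TCP pose, the force and the opening at its end, in the units of the state.
- bot.observe(): the state, without advancing time (a new reading comes with each control period).
- bot.snapshot(name): name is "side" or "top" or "wrist"; returns the picture (400x640x3 uint8, red, green, blue); there is no depth.
- bot.get_calibration(name): a dict with "fovy" (degrees; the focal length in pixels is half the picture's height over the tangent of half this angle, whatever the lens; pixels are square), "cx", "cy" (the principal point, pixels), "R" (3x3) and "t" (3): a world point X has camera coordinates R X + t; the wrist camera has in their place "tool_from_camera" (4x4, takes a point from camera to tool coordinates, whose origin is the TCP and whose axes are the tool frame's). Camera axes: x right, y down, z forward; pixel columns grow to the right and rows downward; lengths in m; the calibration is good to about 2 mm. A picture is of the moment at which its call begins: read the wrist's pose just before it. get_calibration takes no time and is no camera call.
- bot.finish_job(): hands the job in, once; it reports no verdict.
The state is a dict: "time_s": time; "joint_positions": joint angles; "dq": joint speeds; "joint_torque": joint torques, N m; "ee_pos": TCP position; "tcp_rot": TCP orientation; "wrist_force": force on the tool from outside, world axes, zero at the start; "moment": the same for the moment, N m; "width": finger opening in m.
Only numpy, scipy, OpenCV 4.12 (cv2) and the standard library are available. Lean on these libraries where they do the work, as an engineer would, in place of code of your own. Each camera call takes 0.05 s, during which the arm holds its last target.

## Task

One of the four metal covers on the bench's service duct has lost its catch: press the round rubber pads gently with the fingertips, cover by cover, until you find the one that rocks. Push that cover's pad down into the well until the cover is fully tipped open, leave it so and draw the hand clear. Do not lift any cover out of its seat, and leave the bottles, box and beaker where they stand.

Things in the scene. Friction and masses are not known exactly. Their poses are not given: they have to be found in the camera images.
- duct: Blue-painted service duct fixed on the bench, 160 (x) x 500 (y) x 90 mm high; origin at the centre of its underside, x away from the robot, y along its four covers (centres at y = -153, -51, 51, 153 mm). Wells under the covers: 124 x 94 mm, 84 mm deep. Three covers are held by unseen catches and give under 0.04 rad; one, a different one each time, is not and tips when its pad is pressed.
- pad_a (a point): Centre of the flush round rubber press pad (28 mm across) on top of the rightmost metal cover seen from the robot. Cover: 120 (x) x 90 (y) x 6 mm, flush with the duct's top, a seesaw on an axle along y: 40 mm lies on the robot's side of the axle, 80 mm beyond; the pad is 50 mm beyond. The point moves with the cover; z is its normal, x points away from the robot.
- panel_a (a joint): Tilt of that cover, rad: 0 closed and flush, grows as the pad end sinks into the well and the robot-side end rises; stop at 0.8. An uncaught cover needs about 2 to 4 N on the pad all the way, and stiff axle friction keeps it where it is left.
- seat_a (a joint): How far that cover's axle has been lifted out of its open slot, m: 0 seated. It drops back by its own weight.
- pad_b (a point): Centre of the flush round rubber press pad (28 mm across) on top of the second from the right metal cover seen from the robot. Cover: 120 (x) x 90 (y) x 6 mm, flush with the duct's top, a seesaw on an axle along y: 40 mm lies on the robot's side of the axle, 80 mm beyond; the pad is 50 mm beyond. The point moves with the cover; z is its normal, x points away from the robot.
- panel_b (a joint): Tilt of that cover, rad: 0 closed and flush, grows as the pad end sinks into the well and the robot-side end rises; stop at 0.8. An uncaught cover needs about 2 to 4 N on the pad all the way, and stiff axle friction keeps it where it is left.
- seat_b (a joint): How far that cover's axle has been lifted out of its open slot, m: 0 seated. It drops back by its own weight.
- pad_c (a point): Centre of the flush round rubber press pad (28 mm across) on top of the third from the right metal cover seen from the robot. Cover: 120 (x) x 90 (y) x 6 mm, flush with the duct's top, a seesaw on an axle along y: 40 mm lies on the robot's side of the axle, 80 mm beyond; the pad is 50 mm beyond. The point moves with the cover; z is its normal, x points away from the robot.
- panel_c (a joint): Tilt of that cover, rad: 0 closed and flush, grows as the pad end sinks into the well and the robot-side end rises; stop at 0.8. An uncaught cover needs about 2 to 4 N on the pad all the way, and stiff axle friction keeps it where it is left.
- seat_c (a joint): How far that cover's axle has been lifted out of its open slot, m: 0 seated. It drops back by its own weight.
- pad_d (a point): Centre of the flush round rubber press pad (28 mm across) on top of the leftmost metal cover seen from the robot. Cover: 120 (x) x 90 (y) x 6 mm, flush with the duct's top, a seesaw on an axle along y: 40 mm lies on the robot's side of the axle, 80 mm beyond; the pad is 50 mm beyond. The point moves with the cover; z is its normal, x points away from the robot.
- panel_d (a joint): Tilt of that cover, rad: 0 closed and flush, grows as the pad end sinks into the well and the robot-side end rises; stop at 0.8. An uncaught cover needs about 2 to 4 N on the pad all the way, and stiff axle friction keeps it where it is left.
- seat_d (a joint): How far that cover's axle has been lifted out of its open slot, m: 0 seated. It drops back by its own weight.
- vial: Small amber vial, 24 mm across, 45 mm high, loose, standing on the duct's left end land (top 90 mm above the bench); origin under its centre. To be left alone.
- wash: White bottle, 66 mm across, 150 mm high, loose on the bench beyond the duct's left end; origin under its centre. To be left alone.
- tipbox: Blue box with clear lid, 84 x 124 x 68 mm high, loose on the bench beyond the duct's right end; origin under its centre. To be left alone.
- beaker: Small glass beaker, 60 mm across, 70 mm high, loose on the bench in front of the duct (robot side); origin under its centre. To be left alone.

How it is judged:
By the outcome, as a careful person would: the job done as asked, in the order asked, and still so for the second after the job is handed in, with the robot touching nothing.
It also fails if it takes over 51 s, if anything falls off the work surface, if the arm or the gripper's body presses on something with over 40 N, if the wrist force passes 120 N, or if a joint passes its speed limit or range.

## Working session

There is one attempt and no reset: what is moved stays moved. The work goes in short steps, Python scripts to look and compute and a tool call to move; the robot and the scene stay as the last step left them, time stands still between calls to the robot, and variables do not carry over. Pictures are saved under pics/ and viewed, and the job is handed in when it is done.

Besides the shell and the picture viewer there is one more tool, called after "Request:" as name([rows], argument=value, ...), one row to a line, values as JSON. apply_moves: Moves the arm, as the interface text tells. Its arguments: {"type":"object","properties":{"commands":{"type":"array"},"newtons":{"type":"number"}},"required":["commands"]}

```bash
ls; mkdir -p pics
python3 - <<'E'
from workcell import bot
import cv2
s=bot.observe(); print(s); print(bot.tip_extent)
for n in("top","side"):
    cv2.imwrite(f"pics/{n}0.png",bot.snapshot(n)[:,:,::-1]); c=bot.get_calibration(n); print(n,c)
print(bot.get_calibration("wrist"))
E
```

```text
pics
{'time_s': 0.0, 'joint_positions': array([-1.32107960e+00,  3.59508285e-01,  1.51140471e+00,  7.49685797e-06,
        1.27246303e+00, -1.15059264e-01]), 'dq': array([-0.00107026,  0.00211801, -0.00093998,  0.0003392 , -0.00045372,
        0.00117489]), 'joint_torque': array([ 2.50991616e-03, -5.15362716e+01, -2.70727479e+01,  6.74001197e-02,
        3.49122717e-02, -1.48547842e-04]), 'ee_pos': array([ 0.21390455, -0.55989737,  0.23881814]), 'tcp_rot': array([3.02251755, 1.56901294, 1.816495  ]), 'wrist_force': array([-0.65505737,  0.23786248,  0.72331333]), 'moment': array([0.01866524, 0.00089109, 0.08019331]), 'width': 0.0873770930271485}
0.017
top {'fovy': 51.67956385851075, 'cx': 325.4997763230601, 'cy': 204.14328410577792, 'R': array([[-4.15905445e-04, -9.99998397e-01,  1.74137011e-03],
       [-9.97613099e-01,  2.94670121e-04, -6.90508413e-02],
       [ 6.90502175e-02, -1.76593225e-03, -9.97611622e-01]]), 't': array([-0.00564073,  0.5043464 ,  0.99752435])}
side {'fovy': 55.65039255515699, 'cx': 322.7855723558812, 'cy': 199.89172727009858, 'R': array([[-0.98933237, -0.1455848 , -0.00515099],
       [-0.0676249 ,  0.49029393, -0.86892965],
       [ 0.12902845, -0.85931189, -0.49490881]]), 't': array([0.50146001, 0.11509017, 0.87572609])}
{'fovy': 68.67577158860288, 'cx': 318.918482566506, 'cy': 202.64236814368613, 'tool_from_camera': array([[ 6.66903947e-04, -2.40476317e-01,  9.70654777e-01,
        -1.45259243e-01],
       [ 9.02131629e-04, -9.70654453e-01, -2.40476856e-01,
         6.38361803e-02],
       [ 9.99999371e-01,  1.03603334e-03, -4.30391994e-04,
        -5.37985590e-05],
       [ 0.00000000e+00,  0.00000000e+00,  0.00000000e+00,
         1.00000000e+00]])}
```

View pics/top0.png

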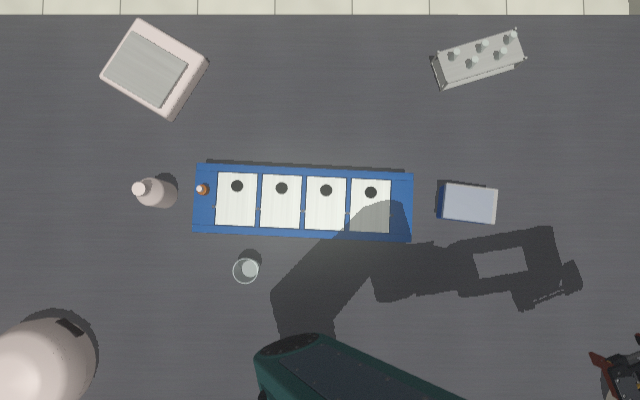

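View pics/side0.png

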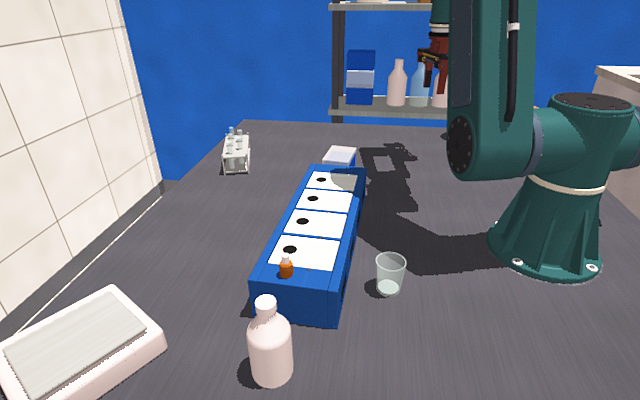

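```bash
cat > h.py <<'E'
from workcell import bot
import numpy as np, cv2
from scipy.spatial.transform import Rotation as Ro
def ray(n,u,v,z):
    c=bot.get_calibration(n); f=200/np.tan(np.radians(c["fovy"]/2))
    d=c["R"].T@np.array([(u-c["cx"])/f,(v-c["cy"])/f,1]); o=-c["R"].T@c["t"]
    return o+d*(z-o[2])/d[2]
def st():
    s=bot.observe(); R=Ro.from_euler("xyz",s["tcp_rot"]).as_matrix()
    return s,s["ee_pos"],R
E
python3 - <<'E'
from h import *
for n,B in(("top",(215,165,400,215)),("side",(270,165,360,270))):
    im=cv2.imread(f"pics/{n}0.png"); g=cv2.cvtColor(im,cv2.COLOR_BGR2GRAY)
    m=((im.max(2)<75)).astype(np.uint8); k=np.zeros_like(m);k[B[1]:B[3],B[0]:B[2]]=1
    num,l,stt,ce=cv2.connectedComponentsWithStats(m*k)
    for i in range(1,num):
        if 15<stt[i,4]<300: print(n,ce[i].round(1),stt[i],ray(n,*ce[i],.09).round(4))
s,p,R=st(); print(p,R.round(3))
im=cv2.imread("pics/top0.png");m=((im[:,:,0]>im[:,:,2].astype(int)+60)).astype(np.uint8);m[:,420:]=0
cs=cv2.findContours(m,0,2)[0];c=max(cs,key=cv2.contourArea);r=cv2.minAreaRect(c);print(r)
for q in cv2.boxPoints(r):print(q,ray("top",*q,.09).round(3))
E
```

```text
side [320.8 179.2] [317 178   9   4  26] [ 0.5283 -0.1134  0.09  ]
side [312.3 198.1] [308 196  10   5  37] [ 0.5334 -0.0107  0.09  ]
side [358.3 223.8] [357 209   3  28  55] [0.417  0.0866 0.09  ]
side [302.1 220.7] [297 218  12   6  55] [0.5384 0.0913 0.09  ]
side [351.5 247.3] [350 237   4  21  34] [0.4246 0.1716 0.09  ]
side [289.5 248.9] [283 246  14   7  73] [0.5431 0.1935 0.09  ]
[ 0.21390698 -0.55993537  0.23890119] [[-0.     0.934  0.357]
 [ 0.002  0.357 -0.934]
 [-1.     0.    -0.002]]
((302.6390686035156, 202.20611572265625), (219.5145721435547, 69.36737823486328), 2.740790605545044)
[191.34886 231.6018 ] [0.437 0.299 0.09 ]
[194.66582 162.31378] [0.596 0.295 0.09 ]
[413.92926 172.81042] [ 0.571 -0.209  0.09 ]
[410.6123  242.09845] [ 0.413 -0.199  0.09 ]
```

Run:
```python
from h import *
im=cv2.imread("pics/top0.png");g=im.max(2)
for u,v in((237,186),(281,188),(326,190),(371,192)):
    P=g[v-9:v+10,u-9:u+10].astype(float); w=np.clip(P.max()*0.6-P,0,None); w[:2]=0
    yy,xx=np.mgrid[v-9:v+10,u-9:u+10]; c=((w*xx).sum()/w.sum(),(w*yy).sum()/w.sum()); print(c,P.min(),ray("top",*c,.09).round(4))
```

```text
(np.float64(236.54552469135803), np.float64(185.3343855218855)) 79.0 [0.5425 0.1978 0.09  ]
(np.float64(281.13040474642395), np.float64(187.5687987646294)) 87.0 [0.5374 0.0958 0.09  ]
(np.float64(325.76995838062805), np.float64(189.72058267120696)) 87.0 [ 0.5324 -0.0063  0.09  ]
(np.float64(370.32332852332854), np.float64(191.82459515792848)) 76.0 [ 0.5275 -0.1082  0.09  ]
```

Request:
apply_moves([
  {"jaw": 0, "slide": [0.01, 0.05, -0.034], "yaw": -8},
  {"jaw": 0, "slide": [0.02, 0.1, -0.068], "yaw": -16},
  {"jaw": 0, "slide": [0.03, 0.15, -0.102], "yaw": -24},
  {"jaw": 0, "slide": [0.04, 0.2, -0.136], "yaw": -32},
  {"jaw": 0, "slide": [0.05, 0.25, -0.17], "yaw": -40},
  {"jaw": 0, "slide": [0.06, 0.3, -0.204], "yaw": -48},
  {"jaw": 0, "slide": [0.07, 0.35, -0.238], "yaw": -56},
  {"jaw": 0, "slide": [0.08, 0.4, -0.272], "yaw": -64},
  {"jaw": 0, "slide": [0.085, 0.453, -0.305], "yaw": -66.3},
  {"jaw": 0, "slide": [0.085, 0.453, -0.305], "yaw": -66.3},
], newtons=20)

```text
time_s: 1.35
ee_pos: [0.53, -0.1097, 0.1538]
tcp_rot: [1.737, 1.568, 1.694]
wrist_force: [-0.6, -0.3, 0.6]
width: 0.0005
```

Request:
apply_moves([
  {"jaw": 0, "slide": [0.01, 0, 0], "yaw": 0},
  {"jaw": 0, "slide": [0.025, 0, 0], "yaw": 0},
  {"jaw": 0, "slide": [0.035, 0, 0], "yaw": 0},
  {"jaw": 0, "slide": [0.04, 0, 0], "yaw": 0},
  {"jaw": 0, "slide": [0.042, 0, 0], "yaw": 0},
  {"jaw": 0, "slide": [0.044, 0, 0], "yaw": 0},
  {"jaw": 0, "slide": [0.0455, 0, 0], "yaw": 0},
  {"jaw": 0, "slide": [0.0465, 0, 0], "yaw": 0},
  {"jaw": 0, "slide": [0.0475, 0, 0], "yaw": 0},
  {"jaw": 0, "slide": [0.0475, 0, 0], "yaw": 0},
])

```text
time_s: 2.6
ee_pos: [0.5302, -0.1096, 0.1068]
tcp_rot: [1.543, 1.568, 1.5]
wrist_force: [-0.4, -0.3, 4.0]
width: 0.0007
```

Run:
```python
from h import *
s,p,R=st();print(p,s["wrist_force"]);cv2.imwrite("pics/w1.png",bot.snapshot("wrist")[:,:,::-1])
```

```text
[ 0.53015815 -0.10964378  0.10675793] [-0.4122051  -0.3089605   4.03120671]
```

View pics/w1.png

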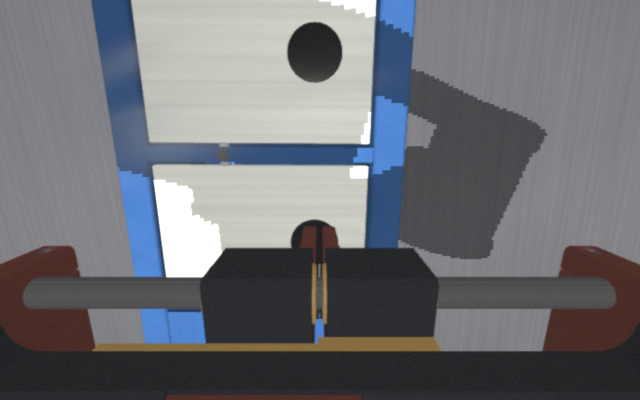

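Request:
apply_moves([
  {"jaw": 0, "slide": [0.0005, 0, 0.0], "yaw": 0},
  {"jaw": 0, "slide": [0.001, 0, 0], "yaw": 0},
  {"jaw": 0, "slide": [0.0015, 0, 0], "yaw": 0},
  {"jaw": 0, "slide": [0.002, 0, 0], "yaw": 0},
  {"jaw": 0, "slide": [0.0025, 0, 0], "yaw": 0},
  {"jaw": 0, "slide": [0.003, 0, 0], "yaw": 0},
  {"jaw": 0, "slide": [0.003, 0, 0], "yaw": 0},
  {"jaw": 0, "slide": [0.003, 0, 0], "yaw": 0},
  {"jaw": 0, "slide": [0.003, 0, 0], "yaw": 0},
  {"jaw": 0, "slide": [0.003, 0, 0], "yaw": 0},
])

```text
time_s: 3.9
ee_pos: [0.5303, -0.1097, 0.1065]
tcp_rot: [1.017, 1.569, 0.974]
wrist_force: [-8.4, 3.0, 28.9]
width: 0.0006
```

Request:
apply_moves([
  {"jaw": 0, "slide": [-0.015, 0, 0.0], "yaw": 0},
  {"jaw": 0, "slide": [-0.015, 0.05, -0.002], "yaw": 0},
  {"jaw": 0, "slide": [-0.015, 0.101, -0.002], "yaw": 0},
  {"jaw": 0, "slide": [-0.012, 0.101, -0.002], "yaw": 0},
  {"jaw": 0, "slide": [-0.005, 0.101, -0.002], "yaw": 0},
  {"jaw": 0, "slide": [-0.002, 0.101, -0.002], "yaw": 0},
  {"jaw": 0, "slide": [0, 0.101, -0.002], "yaw": 0},
  {"jaw": 0, "slide": [0.001, 0.101, -0.002], "yaw": 0},
  {"jaw": 0, "slide": [0.002, 0.101, -0.002], "yaw": 0},
  {"jaw": 0, "slide": [0.002, 0.101, -0.002], "yaw": 0},
])

```text
time_s: 5.15
ee_pos: [0.5325, -0.0097, 0.1066]
tcp_rot: [0.756, 1.569, 0.712]
wrist_force: [-6.3, -0.3, 21.2]
width: -0.0
```

Request:
apply_moves([
  {"jaw": 0, "slide": [-0.015, 0, 0.0], "yaw": 0},
  {"jaw": 0, "slide": [-0.015, 0.05, 0], "yaw": 0},
  {"jaw": 0, "slide": [-0.015, 0.103, 0], "yaw": 0},
  {"jaw": 0, "slide": [-0.012, 0.103, 0], "yaw": 0},
  {"jaw": 0, "slide": [-0.005, 0.103, 0], "yaw": 0},
  {"jaw": 0, "slide": [-0.002, 0.103, 0], "yaw": 0},
  {"jaw": 0, "slide": [0, 0.103, 0], "yaw": 0},
  {"jaw": 0, "slide": [0.001, 0.103, 0], "yaw": 0},
  {"jaw": 0, "slide": [0.002, 0.103, 0], "yaw": 0},
  {"jaw": 0, "slide": [0.002, 0.103, 0], "yaw": 0},
])

```text
time_s: 6.4
ee_pos: [0.5372, 0.0931, 0.1048]
tcp_rot: [0.639, 1.569, 0.595]
wrist_force: [-0.7, -0.3, 1.2]
width: 0.0005
```

Request:
apply_moves([
  {"jaw": 0, "slide": [0.001, 0, 0.0], "yaw": 0},
  {"jaw": 0, "slide": [0.002, 0, 0], "yaw": 0},
  {"jaw": 0, "slide": [0.003, 0, 0], "yaw": 0},
  {"jaw": 0, "slide": [0.004, 0, 0], "yaw": 0},
  {"jaw": 0, "slide": [0.005, 0, 0], "yaw": 0},
  {"jaw": 0, "slide": [0.006, 0, 0], "yaw": 0},
  {"jaw": 0, "slide": [0.007, 0, 0], "yaw": 0},
  {"jaw": 0, "slide": [0.008, 0, 0], "yaw": 0},
  {"jaw": 0, "slide": [0.009, 0, 0], "yaw": 0},
  {"jaw": 0, "slide": [0.01, 0, 0], "yaw": 0},
])

```text
time_s: 7.65
ee_pos: [0.5373, 0.0931, 0.0948]
tcp_rot: [0.648, 1.568, 0.604]
wrist_force: [-1.6, 0.0, 2.0]
width: 0.0002
```

Run:
```python
from h import *
s,p,R=st();print(p,s["wrist_force"]);cv2.imwrite("pics/w2.png",bot.snapshot("wrist")[:,:,::-1]);cv2.imwrite("pics/s2.png",cv2.resize(bot.snapshot("side")[120:320,200:440],None,fx=3,fy=3)[:,:,::-1])
```

```text
[0.53730751 0.09313268 0.09477365] [-1.55621193  0.02302932  2.04371449]
```

View pics/w2.png

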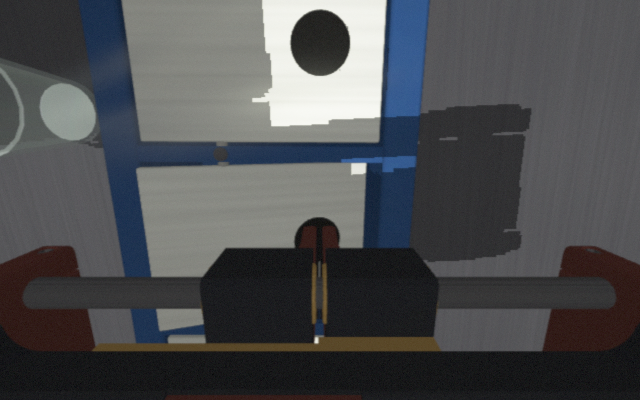

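View pics/s2.png

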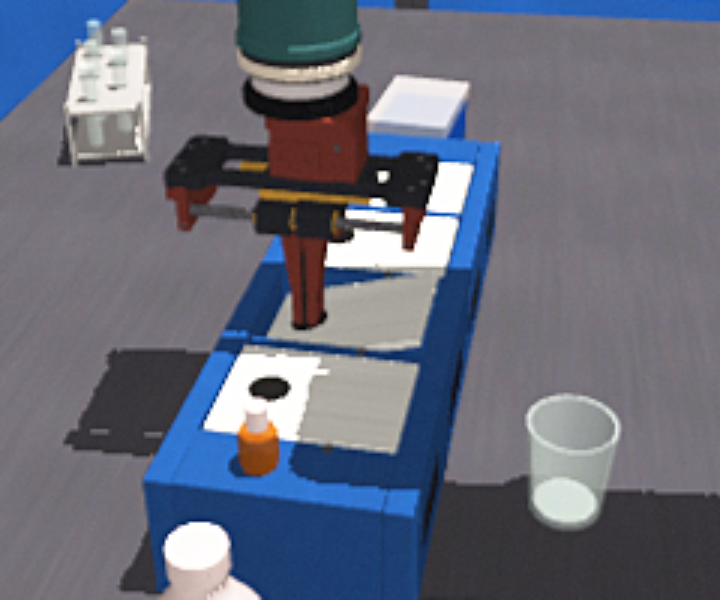

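Request:
apply_moves([
  {"jaw": 0, "slide": [-0.025, 0, 0.0], "yaw": 0},
  {"jaw": 0, "slide": [-0.03, 0, 0], "yaw": 10},
  {"jaw": 0, "slide": [-0.03, 0, 0], "yaw": 20},
  {"jaw": 0, "slide": [-0.03, 0, 0], "yaw": 30},
  {"jaw": 0, "slide": [-0.03, 0, 0], "yaw": 40},
  {"jaw": 0, "slide": [-0.03, 0, 0], "yaw": 50},
  {"jaw": 0, "slide": [-0.03, 0, 0], "yaw": 60},
  {"jaw": 0, "slide": [-0.03, 0, 0], "yaw": 70},
  {"jaw": 0, "slide": [-0.03, 0, 0], "yaw": 80},
  {"jaw": 0, "slide": [-0.03, 0, 0], "yaw": 90},
])

```text
time_s: 9.0
ee_pos: [0.5375, 0.0931, 0.1246]
tcp_rot: [2.133, 1.568, 0.512]
wrist_force: [-0.9, -0.3, -0.2]
width: 0.0003
```

Run:
```python
from h import *
s,p,R=st();print(p,s["wrist_force"],s["joint_positions"].round(2),R.round(3).tolist());cv2.imwrite("pics/w3.png",bot.snapshot("wrist")[:,:,::-1])
```

```text
[0.53747211 0.09308166 0.12458219] [-0.88600197 -0.33376289 -0.20006206] [0.04 0.41 1.76 0.   0.97 1.66] [[0.002, 0.999, -0.05], [0.001, -0.05, -0.999], [-1.0, 0.002, -0.001]]
```

View pics/w3.png

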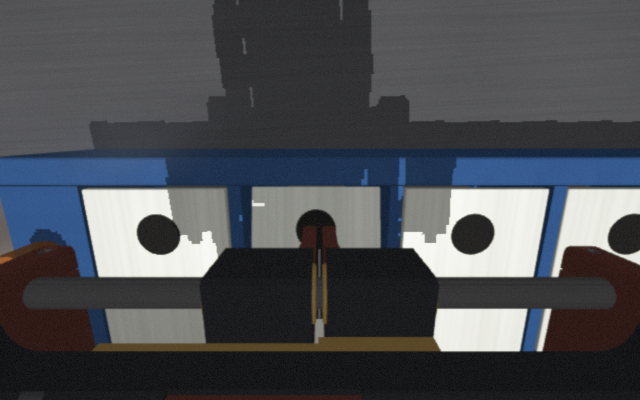

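Request:
apply_moves([
  {"jaw": 0, "slide": [0.015, 0, 0.0], "yaw": 0},
  {"jaw": 0, "slide": [0.024, 0, 0], "yaw": 0},
  {"jaw": 0, "slide": [0.028, 0, 0], "yaw": 0},
  {"jaw": 0, "slide": [0.031, 0, 0], "yaw": 0},
  {"jaw": 0, "slide": [0.034, 0, 0], "yaw": 0},
  {"jaw": 0, "slide": [0.037, 0, 0], "yaw": 0},
  {"jaw": 0, "slide": [0.04, -0.001, 0], "yaw": 0},
  {"jaw": 0, "slide": [0.043, -0.001, 0], "yaw": 0},
  {"jaw": 0, "slide": [0.046, -0.001, 0], "yaw": 0},
  {"jaw": 0, "slide": [0.048, -0.002, 0], "yaw": 0},
])

```text
time_s: 10.3
ee_pos: [0.5358, 0.0932, 0.0764]
tcp_rot: [2.095, 1.568, 0.467]
wrist_force: [0.2, -0.4, 3.2]
width: 0.0003
```

Request:
apply_moves([
  {"jaw": 0, "slide": [0.001, 0, 0.0], "yaw": 0},
  {"jaw": 0, "slide": [0.002, 0, 0], "yaw": 0},
  {"jaw": 0, "slide": [0.003, 0, 0], "yaw": 0},
  {"jaw": 0, "slide": [0.004, 0, 0], "yaw": 0},
  {"jaw": 0, "slide": [0.0045, 0, 0], "yaw": 0},
  {"jaw": 0, "slide": [0.005, 0, 0], "yaw": 0},
  {"jaw": 0, "slide": [0.0055, 0, 0], "yaw": 0},
  {"jaw": 0, "slide": [0.006, 0, 0], "yaw": 0},
  {"jaw": 0, "slide": [0.0065, 0, 0], "yaw": 0},
  {"jaw": 0, "slide": [0.007, 0, 0], "yaw": 0},
])

```text
time_s: 11.55
ee_pos: [0.5358, 0.0932, 0.0694]
tcp_rot: [2.084, 1.568, 0.456]
wrist_force: [0.3, -0.7, 2.3]
width: 0.0005
```

Run:
```python
from h import *
s,p,R=st();print(p,s["wrist_force"]);cv2.imwrite("pics/s3.png",cv2.resize(bot.snapshot("side")[120:320,200:440],None,fx=3,fy=3)[:,:,::-1])
```

```text
[0.53579807 0.09321868 0.06939278] [ 0.32624169 -0.71481041  2.25654816]
```

View pics/s3.png

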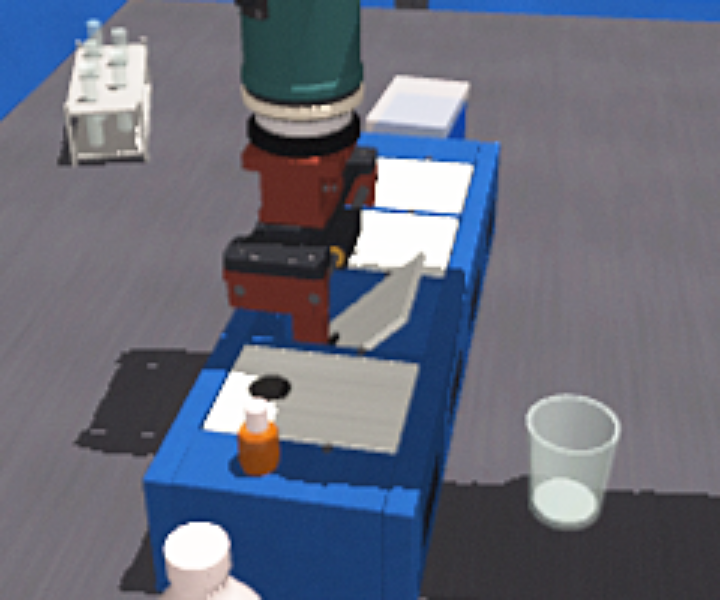

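Request:
apply_moves([
  {"jaw": 0, "slide": [0.0005, 0, 0.0], "yaw": 0},
  {"jaw": 0, "slide": [0.001, 0, 0], "yaw": 0},
  {"jaw": 0, "slide": [0.0015, 0, 0], "yaw": 0},
  {"jaw": 0, "slide": [0.002, 0, 0], "yaw": 0},
  {"jaw": 0, "slide": [0.0025, 0, 0], "yaw": 0},
  {"jaw": 0, "slide": [0.003, 0, 0], "yaw": 0},
  {"jaw": 0, "slide": [0.0035, 0, 0], "yaw": 0},
  {"jaw": 0, "slide": [0.004, 0, 0], "yaw": 0},
  {"jaw": 0, "slide": [0.0045, 0, 0], "yaw": 0},
  {"jaw": 0, "slide": [0.005, 0, 0], "yaw": 0},
])

```text
time_s: 12.85
ee_pos: [0.5378, 0.0933, 0.0655]
tcp_rot: [1.839, 1.564, 0.211]
wrist_force: [2.1, -0.3, 10.8]
width: 0.0007
```

Request:
apply_moves([
  {"jaw": 0, "slide": [0.001, -0.001, 0.0], "yaw": 0},
  {"jaw": 0, "slide": [0.0015, -0.002, 0], "yaw": 0},
  {"jaw": 0, "slide": [0.002, -0.002, 0], "yaw": 0},
  {"jaw": 0, "slide": [0.002, -0.002, 0], "yaw": 0},
  {"jaw": 0, "slide": [0.002, -0.002, 0], "yaw": 0},
  {"jaw": 0, "slide": [0.002, -0.002, 0], "yaw": 0},
  {"jaw": 0, "slide": [0.002, -0.002, 0], "yaw": 0},
  {"jaw": 0, "slide": [0.002, -0.002, 0], "yaw": 0},
  {"jaw": 0, "slide": [0.002, -0.002, 0], "yaw": 0},
  {"jaw": 0, "slide": [0.002, -0.002, 0], "yaw": 0},
])

```text
time_s: 14.1
ee_pos: [0.5383, 0.0933, 0.0648]
tcp_rot: [1.753, 1.559, 0.125]
wrist_force: [1.7, -1.1, 10.7]
width: 0.0005
```

Request:
apply_moves([
  {"jaw": 0, "slide": [-0.004, 0, 0.0], "yaw": 0},
  {"jaw": 0, "slide": [-0.02, 0, 0], "yaw": 0},
  {"jaw": 0, "slide": [-0.06, 0, 0], "yaw": 0},
  {"jaw": 0, "slide": [-0.11, 0, 0], "yaw": 0},
  {"jaw": 0, "slide": [-0.16, 0, 0.0], "yaw": 0},
  {"jaw": 0, "slide": [-0.18, 0, 0.06], "yaw": 0},
  {"jaw": 0, "slide": [-0.18, 0, 0.12], "yaw": 0},
  {"jaw": 0, "slide": [-0.18, 0, 0.18], "yaw": 0},
  {"jaw": 0, "slide": [-0.18, 0, 0.24], "yaw": 0},
  {"jaw": 0, "slide": [-0.18, 0, 0.29], "yaw": 0},
])

```text
time_s: 15.35
ee_pos: [0.5186, -0.1982, 0.2447]
tcp_rot: [1.788, 1.56, 0.16]
wrist_force: [0.3, 0.2, 0.3]
width: 0.0003
```

Run:
```python
from h import *
s,p,R=st();print(p,s["wrist_force"])
cv2.imwrite("pics/s4.png",cv2.resize(bot.snapshot("side")[140:390,200:440],None,fx=2.4,fy=2.4)[:,:,::-1])
cv2.imwrite("pics/t4.png",bot.snapshot("top")[:,:,::-1])
```

```text
[ 0.51864774 -0.19823154  0.24470164] [0.26616854 0.17779599 0.28435985]
```

View pics/s4.png

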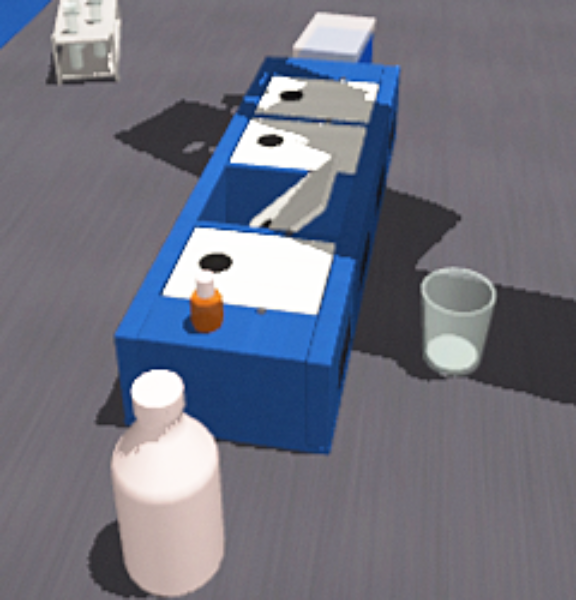

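View pics/t4.png

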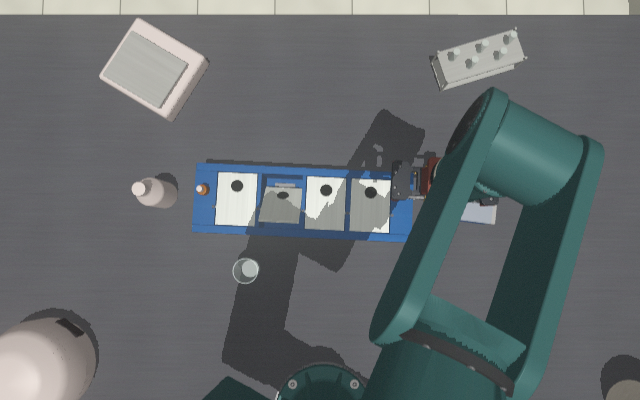

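Run:
```python
from h import *
c=bot.get_calibration("top");f=200/np.tan(np.radians(c["fovy"]/2))
for z0 in(.09,.087):
  for t in(0,.7,.75,.8):
    o=[]
    for r in(-40,50,80):
        X=np.array([.488+r/1e3*np.cos(t),.0935,z0-r/1e3*np.sin(t)]);q=c["R"]@X+c["t"];o+= [round(q[1]/q[2]*f+c["cy"],1)]
    print(z0,t,o)
im=cv2.imread("pics/t4.png");print(im[180:230,274].max(1).tolist());print(im[180:215,283].max(1).tolist())
```

```text
0.09 0 [np.float64(226.7), np.float64(187.3), np.float64(174.3)]
0.09 0.7 [np.float64(222.3), np.float64(193.7), np.float64(185.0)]
0.09 0.75 [np.float64(221.6), np.float64(194.5), np.float64(186.3)]
0.09 0.8 [np.float64(221.0), np.float64(195.3), np.float64(187.5)]
0.087 0 [np.float64(226.7), np.float64(187.4), np.float64(174.5)]
0.087 0.7 [np.float64(222.3), np.float64(193.9), np.float64(185.2)]
0.087 0.75 [np.float64(221.7), np.float64(194.6), np.float64(186.4)]
0.087 0.8 [np.float64(221.0), np.float64(195.4), np.float64(187.7)]
[166, 166, 164, 166, 168, 150, 116, 146, 179, 180, 179, 169, 138, 139, 136, 138, 139, 139, 137, 136, 138, 139, 140, 139, 139, 140, 139, 141, 141, 140, 141, 139, 139, 138, 139, 136, 137, 138, 137, 136, 136, 136, 124, 109, 110, 110, 110, 107, 105, 111]
[163, 164, 153, 141, 165, 163, 148, 155, 193, 179, 170, 133, 68, 66, 67, 68, 70, 67, 79, 115, 137, 138, 138, 140, 136, 138, 137, 138, 138, 137, 139, 138, 138, 135, 137]
```

Run:
```python
from workcell import bot
print(bot.finish_job(), bot.observe()["time_s"])
```

```text
the job is handed in; nothing more can be done
the job is handed in; nothing more can be done
```

The loose cover was the third from the right (pad_c). I pushed it down to its stop, left it open, drew the hand clear and handed the job in at about 15.5 s.

- **Finding it:** I pressed the pads in order from the right. Pads a and b held firm, moving under 1 mm while the force climbed to about 29 N and 21 N, so I pressed a harder than "gently" suggests. Pad c sank at about 2 N. I did not press pad d, since only one cover is loose.
- **Opening it:** I turned the gripper a quarter turn to keep its body clear of the rising edge. The pad then went down at about 2–3 N until the force rose to about 11 N, with the tip stalled about 41 mm below flush.
- **Last checks:**
  - The hand is clear, with the wrist force back near zero.
  - In the top picture, pad c sits at row 195 (expected 195.3 at 0.8 rad). The far and near edges also fit within about a pixel. From the pictures alone I can tell the tilt only to about 0.05 rad; the rise in force is the firmer sign that it reached the stop.
  - The other three covers look flush. By eye, the vial, bottle and beaker have not moved. The arm partly hid the box in the last top view, but the side view shows it in place.
- **Disagreement:** The top and side cameras placed the pads about 5 mm apart along the duct, so I used the average. The fingertips still landed on the pads.

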